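# Jack up the plate shaker and hold it

### The job

The front feet of the plate shaker are to be changed: take the small lever jack, slide its flat base along the bench into the slot under the shaker's lift lug until it is fully home against the end stop, so that its saddle stands under the round boss of the lug. Press the jack's paddle right down once as a trial lift, let it come all the way back up so that the shaker stands on its feet again, then press it right down to its stop a second time and finish there, still holding the paddle down with the gripper so that the jack alone keeps the shaker raised. Leave the petri dish, the strip holder, the bottle and the timer where they are.

Things in the scene. Friction and masses are not known exactly. Their poses are not given: they have to be found in the camera images.
- jack: Loose lever jack, 0.55 to 0.95 kg. Flat dark steel base 180 x 64 x 8 mm; origin at the centre of its underside, x along the base to the saddle end, y across, z up. At x = +65 mm stands the saddle, a steel disc of 34 mm on a 38 mm sleeve, top 38 mm high when lowered. The handle, a 12 mm bar pivoted at x = -29, z = 60 mm, runs back along -x, rising, to a black paddle (end at x = -163)
- jack_grip (a point): Where to grip the jack: in the grey upright block over its origin, 55 mm above its underside. The block is 42 mm along the jack's x, 30 mm across y (grip across y, from above), and reaches from z = 8 to z = 75 mm
- handle (a joint): Jack handle, rad: 0 = fully up, 0.5 = fully down at its stop. It springs back up by itself when let go; no catch keeps it down. The saddle rises in step, 48 mm per rad (24 mm in all), and meets the lug's boss at about 0.13. Pushing the paddle down takes about 2 N free and 6 to 11 N with the shaker on the saddle
- paddle (a point): Centre of the top face of the paddle (40 mm long, 44 mm across y, 8 mm thick), 120 mm from the pivot. In the jack's frame at x = -142, z = 99 mm when up (sloping, rising away from the block by 0.3 rad) and at x = -147, z = 40 mm when fully down: it moves practically straight down. Closed fingertips can push it
- saddle_top (a point): Centre of the top face of the jack's saddle; goes up and down with the handle
- stand: Fixed aluminium slot on the bench below the shaker's lug. Origin on the bench top straight below the lift point; x points into the slot (the way the jack slides in), y across, z up. Two rails, inner faces 67 mm apart (1.5 mm play each side of the jack base), 15 mm high, 12 mm thick, bench as floor. Fully home, the jack's origin is at x = -65 mm and its axes are parallel to the stand's
- slot_mouth (a point): Middle of the slot's mouth on the bench, at x = -100 mm in the stand's frame, where the straight rails begin; splayed lead-ins reach out to x = -127 mm. Lips on the rails overhang the base's edges by 6 mm, their underside 11.5 mm above the bench, so the base can only be slid in along the bench
- slot_stop (a point): Middle of the face of the end stop, at x = +25 mm in the stand's frame, 7.5 mm above the bench; the front end of the jack's base rests against it when fully home
- lift_point (a point): Centre of the underside of the round boss (28 mm) below the shaker's steel lift lug, 44 mm above the bench when the shaker stands on its feet. The lug is a tongue 46 mm wide, 10 mm thick, that sticks out of the shaker's front towards the slot mouth (end at x = -22 mm in the stand's frame) and has a raised ring on top (58 mm high)
- shaker (a joint): Tilt of the shaker about its rear feet, rad: 0 = standing on its front feet, about 0.08 = raised fully by the jack. A white instrument 175 mm deep, 200 mm wide, front face at x = +40 mm in the stand's frame, top tray 116 mm high with a dark mat and four steel corner pegs (top 131 mm). It presses on the jack with about 8 to 18 N
- petri_dish: Flat white petri dish, 60 x 60 x 15 mm, a bystander; origin at the centre of its underside
- strip_holder: Small dark rack with a strip of tubes, 22 x 82 x 18 mm, a bystander; origin at the centre of its underside
- white_bottle: White wide bottle, diameter 62 mm, 102 mm high, a bystander; origin at the centre of its underside
- kitchen_timer: White bench timer, 70 x 62 x 18 mm, a bystander; origin at the centre of its underside

How it is judged:
On the way, in this order (a step that is already met when the one before it is completed fails the run):
1. the jack is fully home in the slot, flat on the bench, saddle under the boss, handle still up (horizontal distance between saddle_top and lift_point below 0.006 m and angle between the x axis of jack and the x axis of stand, either way round below 0.08 rad and height (world z) of jack below 0.004 m and angle between jack's own z axis and vertical below 0.05 rad and value of joint handle below 0.1 rad), for 0.2 s.
2. first stroke: the paddle pressed down and the shaker raised by the jack (value of joint handle above 0.44 rad and value of joint shaker above 0.06 rad and contact force between jack and shaker above 3 N), for 0.1 s.
3. the handle back up and the shaker on its feet again (value of joint handle below 0.08 rad and value of joint shaker below 0.008 rad), for 0.1 s.
At the end, for the whole second after the job is handed in: The jack stands flat in the slot with its saddle within 8 mm of under the lift point; the fingers press on it (over 2 N) and hold its handle down beyond 0.44 rad; the shaker is raised beyond 0.06 rad, resting on the jack (over 3 N), and the robot does not touch the shaker (all of step 2 and horizontal distance between saddle_top and lift_point below 0.008 m and angle between the x axis of jack and the x axis of stand, either way round below 0.08 rad and height (world z) of jack below 0.004 m and angle between jack's own z axis and vertical below 0.05 rad and contact force between the fingers and jack above 2 N and contact force between each of the arm, the fingers and shaker below 0.5 N); the arm keeps its last pose, push and grip.
It fails at once if the petri dish is pushed away (more than 30 mm) (distance of petri_dish from where it was at the start of the episode above 0.03 m).
It fails at once if the strip holder is pushed away (more than 30 mm) (distance of strip_holder from where it was at the start of the episode above 0.03 m).
It fails at once if the bottle is pushed away (more than 30 mm) (distance of white_bottle from where it was at the start of the episode above 0.03 m).
It fails at once if the timer is pushed away (more than 30 mm) (distance of kitchen_timer from where it was at the start of the episode above 0.03 m).
It also fails if it takes over 58 s, if anything falls off the work surface, if the arm or the gripper's body presses on something with over 40 N, if the wrist force passes 120 N, or if a joint passes its speed limit or range.

### The arm

A 6-joint arm with a two-finger parallel gripper is mounted at the origin on a cart in front of the work surface, level with it; the furniture and walls round the work are solid. World frame = base frame: x ahead of the robot, y to its left, z up, the work surface at z = 0. Lengths are in m, angles in rad, forces in N, time in s.
With the tool pointing down it reaches from about 0.35 to 0.875 m from the base axis. Payload 15.5 kg.
Tool frame: the origin (TCP) lies at the very end of the fingers, on their centre line; the grasp point (between the pads) lies 19 mm behind it; z points along the fingers, y is the line along which they close (so a half turn about z gives the same grasp; the last joint's range is limited). The gripper opens to 85 mm and grips with 20 to 120 N. Pads are 22 mm wide; open, the fingers measure 114 mm over their backs; the gripper's body (76 mm by 85 mm) begins 54 mm behind the grasp point. The pads swing forward as they close: fully open they stand 13 mm farther back than shut.
Start: joints at [1.079, 0.494, 1.345, -0, 1.302, -0.096], TCP at [0.241, 0.577, 0.231] pointing down, gripper open.
Joint ranges: [-2.91, 2.91], [-0.82, 2.16], [0.22, 2.67], [-1.22, 4.37], [0.12, 2.79], [-3.08, 3.08]. Speed limits (rad/s): [1.89, 1.89, 2.57, 3.01, 3.01, 3.01].

### API

Orientations are given as a unit quaternion [w, x, y, z].
In Python, from workcell import movep, line_to, goto_joints, move_gripper, wait, inverse_kinematics, get_obs, get_image, PlanningError, sign_off, boxes_of, silhouettes gives the robot as it stands. Calls block until the motion is done:
- movep(position, orientation): joint-space move of the TCP to a pose.
- line_to(position, velocity=0.15, attitude=None): straight line of the TCP; attitude=None keeps the orientation; velocity is the mean speed in m/s.
- goto_joints(angles): joint-space move.
- move_gripper(opening, newtons=None): opening from 0.0 (shut) to 1.0 (fully open); newtons is the grip in N (None keeps the last); returns when the fingers have stopped.
- wait(seconds).
- inverse_kinematics(position, orientation): joint angles nearest the present ones, or None.
- get_obs(): the state.
- get_image(name): name is "scene" or "side" or "wrist"; returns a dict with "pixels" (480x640x3 uint8, red, green, blue), "depth" (480x640 float32, m along the optical axis (not along the pixel's ray), 0 where there is no reading), "mtx" (3x3 intrinsics, pixels), "cam_to_world" (4x4, takes a point from camera to world coordinates). Camera axes: x right, y down, z forward; pixel columns grow to the right and rows downward; lengths in m; the calibration is good to about 2 mm. The wrist camera is an equidistant fisheye: a pixel r from the principal point sees the ray r / f radians off the axis. A picture is of the moment at which its call begins.
A pose or a line that the arm cannot do raises PlanningError and nothing moves.
- sign_off(): hands the job in; it is judged then, once.
Trained networks look in the newest picture that a camera, given by its name, has taken for a name from the list of things; names that differ only in an ending like _2 or _b are one class to them, and where a whole thing is asked for, a point or a joint stands for the part that bears it (a point fixed in the world has none). Each returns a list of dicts, best first, with "score" (0 to 1); they miss things now and then, are a little off and sometimes report something else, mostly with a low value. They report only what shows in the picture. A call takes as long as a camera call.
- boxes_of(query, camera): "position" ([x, y, z] in m, in world coordinates, good to about 4 mm: the middle of the surface that is visible of it).
- silhouettes(query, camera): "pixels" (480x640 bool, what is visible of it).
The state is a dict: "t": time; "joint_positions": joint angles; "joint_velocities": joint speeds; "tau": joint torques, N m; "tool_pos": TCP position; "orientation": TCP orientation; "contact_force": force on the tool from outside, world axes, zero at the start; "moment": the same for the moment, N m; "width": opening from 0.0 (shut) to 1.0 (fully open); "gripper_force": force on a finger pad.
Only numpy, scipy, OpenCV 4.12 (cv2) and the standard library are available. Lean on these libraries where they do the work, as an engineer would, in place of code of your own. Each camera call takes 0.05 s, during which the arm holds its last target. There are 200 camera calls.

## Working session

There is one attempt and no reset: what is moved stays moved. The work goes in short steps, each a Python script; the robot and the scene stay as the last script left them, time stands still between calls to the robot, and variables do not carry over. Pictures are saved under pics/ and viewed, at most 10 in all, crops included, and the job is handed in when it is done.

```bash
mkdir -p pics; ls; python3 - <<'E'
from workcell import *
import cv2, numpy as np
for c in ["scene","side"]:
    im=get_image(c); cv2.imwrite(f"pics/{c}0.png",im["pixels"][:,:,::-1])
    for q in ["jack","jack_grip","paddle","saddle_top","stand","lift_point","shaker","petri_dish","strip_holder","white_bottle","kitchen_timer"]:
        try: print(c,q,[(np.round(b["position"],3).tolist(),round(b["score"],2)) for b in boxes_of(q,c)[:2]])
        except Exception as e: print(c,q,e)
a=cv2.imread("pics/scene0.png");b=cv2.imread("pics/side0.png")
print(get_obs())
E
```

```text
pics
scene jack [([0.496, 0.187, 0.022], 0.59), ([0.534, 0.317, 0.096], 0.15)]
scene jack_grip [([0.496, 0.184, 0.028], 0.65)]
scene paddle [([0.537, 0.313, 0.096], 0.49)]
scene saddle_top [([0.474, 0.132, 0.036], 0.62)]
scene stand []
scene lift_point [([0.509, -0.261, 0.117], 0.75)]
scene shaker [([0.516, -0.26, 0.116], 0.77), ([0.536, 0.316, 0.097], 0.19)]
scene petri_dish [([0.673, 0.064, 0.016], 0.51), ([0.495, 0.187, 0.023], 0.42)]
scene strip_holder [([0.374, -0.083, 0.011], 0.64), ([0.487, -0.575, 0.012], 0.2)]
scene white_bottle [([0.71, -0.054, 0.07], 0.81)]
scene kitchen_timer [([0.488, -0.574, 0.014], 0.97), ([0.502, 0.184, 0.027], 0.19)]
side jack [([0.518, 0.216, 0.014], 0.76)]
side jack_grip []
side paddle [([0.538, 0.319, 0.097], 0.82)]
side saddle_top []
side stand [([0.555, -0.208, 0.113], 0.59)]
side lift_point [([0.55, -0.22, 0.115], 0.74)]
side shaker [([0.552, -0.221, 0.112], 0.68)]
side petri_dish [([0.672, 0.068, 0.015], 0.56), ([0.537, 0.318, 0.099], 0.43)]
side strip_holder [([0.382, -0.075, 0.014], 0.75)]
side white_bottle [([0.742, -0.029, 0.074], 0.95), ([0.552, -0.217, 0.114], 0.65)]
side kitchen_timer [([0.5, -0.572, 0.019], 0.55)]
{'t': 1.2, 'joint_positions': array([ 1.07948157e+00,  4.93589734e-01,  1.34549346e+00, -1.93243783e-05,
        1.30250864e+00, -9.54983537e-02]), 'joint_velocities': array([ 0.00186185,  0.00115988, -0.00139806, -0.0006162 , -0.00223955,
       -0.00010285]), 'tau': array([-2.52620237e-03, -8.82022691e+01, -3.84268785e+01, -6.48483115e-05,
        1.07021078e-03,  1.51028444e-04]), 'tool_pos': array([0.24097864, 0.57667692, 0.23128557]), 'orientation': array([ 9.03721531e-06,  1.96616284e-01,  9.80480513e-01, -2.30117612e-06]), 'contact_force': array([ 0.69534567, -0.28406062, -0.01894489]), 'moment': array([-0.00799079,  0.0129858 , -0.03009645]), 'gripper_force': 0.0, 'width': 0.997893280838937}
```

View pics/scene0.png

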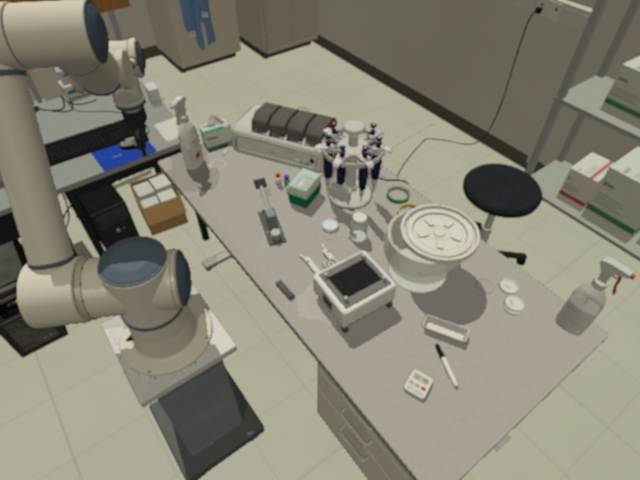

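View pics/side0.png

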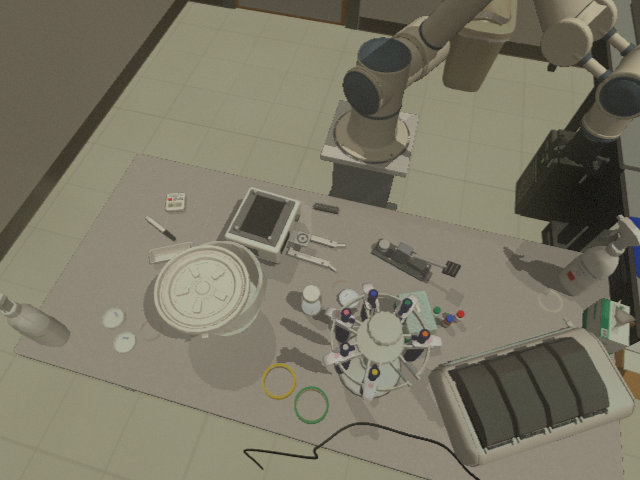

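The side view shows the jack at (410,260) with its paddle at (452,268) and saddle at (383,245). The slot rails are at (325,242) and (312,260), with the mouth facing the jack and the shaker at (265,222). I'll hover the wrist camera between the jack and the slot and fit both poses from the point clouds.

```bash
cat > h.py <<'E'
from workcell import *
import numpy as np, cv2
def cloud(im, fish=False):
    K=im["mtx"]; d=im["depth"]; v,u=np.nonzero(d>0); z=d[v,u]
    x=(u-K[0,2])/K[0,0]; y=(v-K[1,2])/K[1,1]
    if fish:
        r=np.hypot(x,y); s=np.where(r>1e-9,np.tan(np.minimum(r,1.5))/np.maximum(r,1e-9),1); x=x*s;y=y*s
    P=np.c_[x*z,y*z,z]; T=im["cam_to_world"]
    return P@T[:3,:3].T+T[:3,3], im["pixels"][v,u]
def quat(yaw):  # tool down, tool y axis at world angle yaw
    from scipy.spatial.transform import Rotation as R
    c,s=np.cos(yaw),np.sin(yaw); y=np.array([c,s,0]); z=np.array([0,0,-1.]); x=np.cross(y,z)
    q=R.from_matrix(np.c_[x,y,z]).as_quat(); return [q[3],q[0],q[1],q[2]]
def topmap(P,C,x0,x1,y0,y1,res=0.001):
    m=(P[:,0]>x0)&(P[:,0]<x1)&(P[:,1]>y0)&(P[:,1]<y1)&(P[:,2]>-.01)&(P[:,2]<.16); P=P[m];C=C[m]
    o=np.argsort(P[:,2]);P=P[o];C=C[o]
    W=int((y1-y0)/res);H=int((x1-x0)/res); img=np.zeros((H,W,3),np.uint8)
    r=((x1-P[:,0])/res).astype(int).clip(0,H-1); c=((y1-P[:,1])/res).astype(int).clip(0,W-1)
    for a in (0,1):
        for b in (0,1): img[(r+a).clip(0,H-1),(c+b).clip(0,W-1)]=C
    return img
E
python3 - <<'E'
from h import *
movep([0.50,0.03,0.36],quat(0.0)); o=get_obs(); print(o["t"],o["joint_positions"].round(3))
im=get_image("wrist"); np.savez("w1.npz",**im); cv2.imwrite("pics/w1.png",im["pixels"][:,:,::-1]); print(im["cam_to_world"].round(3),im["mtx"])
for c in("side","scene"): np.savez(c+"1.npz",**get_image(c))
P,C=cloud(im,True); 
m=(abs(P[:,0]-.5)<.15)&(abs(P[:,1])<.2); print(np.percentile(P[m,2],[1,10,50,90,99]))
cv2.imwrite("pics/top1.png",topmap(P,C,.38,.62,-.26,.36)[:,:,::-1])
E
```

```text
3.4083 [-0.058  0.207  1.437  0.     1.498 -0.059]
[[ 1.     0.001  0.001  0.5  ]
 [ 0.002 -0.964 -0.266  0.099]
 [ 0.     0.266 -0.964  0.501]
 [ 0.     0.     0.     1.   ]] [[371.64829954   0.         319.01364862]
 [  0.         371.64829954 238.10388818]
 [  0.           0.           1.        ]]
[-0.00315787 -0.00192543  0.12974503  0.4572437   0.46282038]
```

View pics/w1.png

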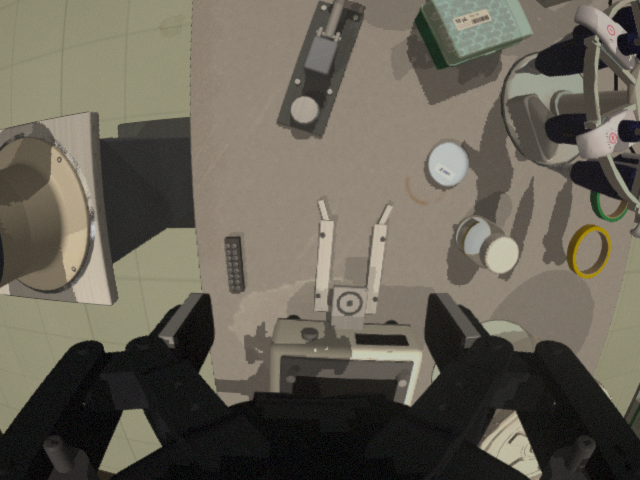

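View pics/top1.png

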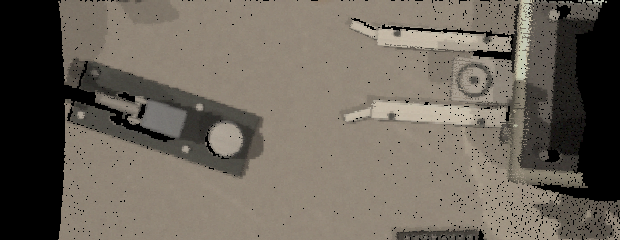

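The top map shows the jack base at columns 70-262, with its saddle at (225,138) and block at (163,117). The rails run along columns 375-510 with lead-ins out to about 347, and the ring is at (475,78). Next I'll fit the poses numerically.

```bash
cat > fit.py <<'E'
from h import *
def circ(Q):
    (x,y),r=cv2.minEnclosingCircle(Q.astype(np.float32)); return np.array([x,y]),r
def rect(Q):  # robust min-area rectangle
    med=np.median(Q,0)
    k=[ (np.linalg.norm(Q-q,axis=1)<.006).sum()>8 for q in Q ] if len(Q)<6000 else np.ones(len(Q),bool)
    (c,s,a)=cv2.minAreaRect((Q[np.array(k)]*1000).astype(np.float32)); 
    b=cv2.boxPoints((c,s,a)); e=[b[1]-b[0],b[2]-b[1]]; L=max(e,key=np.linalg.norm); return np.array(c)/1000,np.array(s)/1000,np.arctan2(L[1],L[0])
def box(P,x0,x1,y0,y1,z0,z1): return (P[:,0]>x0)&(P[:,0]<x1)&(P[:,1]>y0)&(P[:,1]<y1)&(P[:,2]>z0)&(P[:,2]<z1)
E
python3 - <<'E'
from fit import *
for n,f in(("w1",1),("side1",0),("scene1",0)):
    im=dict(np.load(n+".npz")); P,C=cloud(im,bool(f)); br=C.astype(int).sum(1)
    print(n,"bench z",np.median(P[box(P,.45,.6,-.02,.08,-.02,.01),2]).round(4))
    for nm,m in {"base":box(P,.40,.60,.09,.33,.004,.013)&(br<260),"block":box(P,.44,.56,.15,.25,.068,.08),"saddle":box(P,.44,.52,.10,.17,.030,.043),
      "railR":box(P,.555,.61,-.15,-.012,.010,.02),"railL":box(P,.49,.53,-.15,-.012,.010,.02),"lug":box(P,.50,.58,-.15,-.06,.045,.065)}.items():
        if m.sum()<10: print(nm,m.sum());continue
        c,s,a=rect(P[m,:2]); print(nm,m.sum(),c.round(4),s.round(4),a.round(4),"medz",np.median(P[m,2]).round(4),"mean",P[m,:2].mean(0).round(4))
E
```

```text
w1 bench z -0.0014
base 3758 [0.502  0.1963] [0.1808 0.0637] 1.254 medz 0.0067 mean [0.503 0.193]
block 1072 [0.5082 0.2133] [0.0792 0.031 ] 1.2245 medz 0.0732 mean [0.504  0.2017]
saddle 571 [0.4813 0.1348] [0.0331 0.0325] 0.4371 medz 0.0368 mean [0.4813 0.1347]
railR 1073 [ 0.5795 -0.0813] [0.1382 0.0196] 1.4968 medz 0.014 mean [ 0.5796 -0.078 ]
railL 1194 [ 0.5065 -0.0793] [0.1348 0.0235] 1.5463 medz 0.014 mean [ 0.5068 -0.0777]
lug 1439 [ 0.5399 -0.1203] [0.0609 0.0471] 1.5221 medz 0.0551 mean [ 0.5395 -0.1181]
side1 bench z 0.0008
base 646 [0.5048 0.1971] [0.173  0.0578] 1.2772 medz 0.0088 mean [0.5144 0.209 ]
block 171 [0.5099 0.2125] [0.0698 0.0275] 1.238 medz 0.074 mean [0.5059 0.2053]
saddle 78 [0.4831 0.1374] [0.02   0.0223] -0.4427 medz 0.0389 mean [0.4819 0.1352]
railR 236 [ 0.5785 -0.0842] [0.128  0.0191] 1.4045 medz 0.0157 mean [ 0.5785 -0.0842]
railL 124 [ 0.5079 -0.0539] [0.0756 0.0083] 1.4663 medz 0.0159 mean [ 0.5073 -0.0529]
lug 268 [ 0.5423 -0.121 ] [0.0572 0.0401] 1.4853 medz 0.0567 mean [ 0.5409 -0.12  ]
scene1 bench z -0.0002
base 78 [0. 0.] [0. 0.] 0.0 medz 0.0083 mean [0.4853 0.1491]
block 93 [0.4919 0.1943] [0.0319 0.    ] 1.6018 medz 0.0736 mean [0.4988 0.201 ]
saddle 55 [0.4739 0.1215] [0. 0.] 0.0 medz 0.0374 mean [0.4767 0.1327]
railR 58 [0. 0.] [0. 0.] 0.0 medz 0.0151 mean [ 0.5771 -0.0471]
railL 99 [ 0.5015 -0.0547] [0.0427 0.0054] 1.4772 medz 0.0147 mean [ 0.5023 -0.0531]
lug 95 [ 0.533  -0.1093] [0.0154 0.0344] -0.1384 medz 0.0557 mean [ 0.5352 -0.1083]
```

```bash
python3 - <<'E'
from fit import *
im=dict(np.load("w1.npz")); P,C=cloud(im,True); br=C.astype(int).sum(1)
M=[]
for nm,x0,x1 in(("R",.555,.61),("L",.49,.53)):
    m=box(P,x0,x1,-.135,-.025,.010,.02); Q=P[m,:2]
    ys=np.arange(-.13,-.03,.004); lo=[];hi=[];yy=[]
    for y in ys:
        s=Q[abs(Q[:,1]-y)<.003,0]
        if len(s)>10: lo.append(s.min());hi.append(s.max());yy.append(y)
    for e,v in(("lo",lo),("hi",hi)):
        v=np.array(v);y=np.array(yy);p=np.polyfit(y,v,1);
        for _ in range(3):
            k=abs(np.polyval(p,y)-v)<.0025; p=np.polyfit(y[k],v[k],1)
        print(nm,e,p.round(4),"x at -0.08",np.polyval(p,-.08).round(4),k.sum(),len(y)); M.append((p[0],np.polyval(p,-.08)))
    # rail end points
m=box(P,.50,.58,-.15,-.06,.0565,.065); print("ring",m.sum(),rect(P[m,:2]))
print("mid",np.mean([a[1] for a in M]),"slope",np.mean([a[0] for a in M]))
m=box(P,.51,.57,-.15,-.07,.045,.065);Q=P[m,:2]; print("lug y-max",np.percentile(Q[:,1],[98,99.5,100]), "x",np.percentile(Q[:,0],[1,50,99]))
E
```

```text
R lo [0.0441 0.5746] x at -0.08 0.5711 25 25
R hi [0.0603 0.5928] x at -0.08 0.588 25 25
L lo [0.0705 0.5032] x at -0.08 0.4975 25 25
L hi [0.0839 0.5215] x at -0.08 0.5148 25 25
ring 180 (array([ 0.54151611, -0.11226918]), array([0.03579193, 0.03730804]), np.float32(-0.17502227))
mid 0.5428541538657492 slope 0.06469454656061281
lug y-max [-0.09045423 -0.0898015  -0.08912284] x [0.51669274 0.53941131 0.56315928]
```

```bash
python3 - <<'E'
from fit import *
for n in("w1","side1"):
    P,C=cloud(dict(np.load(n+".npz")),n=="w1")
    for y0 in np.arange(.0,.36,.03):
        m=box(P,.53,.9,y0,y0+.03,.012,.3); 
        jx=.502+.35*0
        s=P[m]; s=s[s[:,0]>(.502+(s[:,1]-.196)*.327+.045)]
        k=s[:,0]<(np.percentile(s[:,0],2)+.01) if len(s) else []
        if len(s)>20: print(n,y0.round(2),len(s),"xmin",np.percentile(s[:,0],2).round(3),"z there",s[k,2].max().round(3))
E
```

```text
w1 0.0 21 xmin 0.677 z there 0.012
w1 0.03 676 xmin 0.652 z there 0.017
w1 0.06 2984 xmin 0.652 z there 0.016
w1 0.09 3365 xmin 0.676 z there 0.016
w1 0.12 3173 xmin 0.736 z there 0.25
w1 0.15 2631 xmin 0.736 z there 0.238
w1 0.18 5060 xmin 0.656 z there 0.091
w1 0.21 3643 xmin 0.642 z there 0.091
w1 0.24 3682 xmin 0.628 z there 0.09
w1 0.27 588 xmin 0.628 z there 0.084
w1 0.3 132 xmin 0.828 z there 0.044
side1 0.03 292 xmin 0.655 z there 0.019
side1 0.06 623 xmin 0.653 z there 0.021
side1 0.09 694 xmin 0.723 z there 0.251
side1 0.12 921 xmin 0.742 z there 0.251
side1 0.15 350 xmin 0.737 z there 0.241
side1 0.18 663 xmin 0.667 z there 0.094
side1 0.21 839 xmin 0.655 z there 0.094
side1 0.24 931 xmin 0.64 z there 0.095
side1 0.27 505 xmin 0.646 z there 0.093
side1 0.3 232 xmin 0.653 z there 0.057
side1 0.33 652 xmin 0.675 z there 0.059
```

```bash
cat > g.py <<'E'
from h import *
J=np.array([.502,.1963]); LP=np.array([.541,-.1122]); a=np.arctan(.0647); SX=np.array([-np.sin(a),-np.cos(a)])
qj=quat(1.254-np.pi/2); qs=quat(-a)
def st(n=""):
    o=get_obs(); print(n,round(o["t"],2),"pos",o["tool_pos"].round(4),"F",o["contact_force"].round(1),"M",o["moment"].round(2),"w",round(o["width"],3),"gf",round(float(o["gripper_force"]),1)); return o
def S(x): return LP+SX*x
E
python3 - <<'E'
from g import *
print(inverse_kinematics([*S(-65),.036],qs) if 0 else inverse_kinematics([*S(-.065),.036],qs), inverse_kinematics([*S(-.225),.042],qs))
movep([*J,.15],qj); st("above")
line_to([*J,.036],.12); st("down")
move_gripper(0.0,45); st("gripped")
line_to([*J,.042],.05); st("lift")
line_to([*S(-.232),.042],.08,attitude=qs); st("pre")
im=get_image("wrist"); np.savez("w2.npz",**im); P,C=cloud(im,True)
A=cv2.resize(im["pixels"][:,:,::-1],(400,300)); np.savez("side2.npz",**get_image("side"))
T=topmap(P,C,.44,.66,-.16,.24); T=cv2.resize(T,(400,220)); cv2.imwrite("pics/pre.png",np.vstack([im["pixels"][:300,120:520,::-1],T[:,:,::-1]]))
E
```

```text
[-1.95730903e-01  6.53806575e-01  1.72320047e+00 -4.44089210e-16
  7.64585604e-01 -1.31120957e-01] [ 9.41631329e-02  6.61054668e-01  1.67025668e+00 -4.44089210e-16
  8.10281304e-01  1.58773079e-01]
above 4.6 pos [0.5028 0.196  0.1508] F [ 0.1 -0.5  0.1] M [-0.    0.02  0.01] w 0.997 gf 0.0
down 5.7 pos [0.5025 0.1963 0.0366] F [ 0.8 -0.  -0.3] M [ 0.02 -0.01  0.02] w 0.995 gf 0.0
gripped 6.25 pos [0.502  0.1963 0.0362] F [-1.9  0.   6.1] M [-0.21  0.03 -0.12] w 0.347 gf 50.0
lift 6.52 pos [0.5019 0.1963 0.0421] F [ 0.2 -0.2 -6.5] M [ 0.01  0.   -0.  ] w 0.351 gf 48.4
pre 7.84 pos [0.5557 0.1196 0.042 ] F [-0.3 -0.2 -8.1] M [-0.02 -0.01  0.  ] w 0.345 gf 48.4
```

View pics/pre.png

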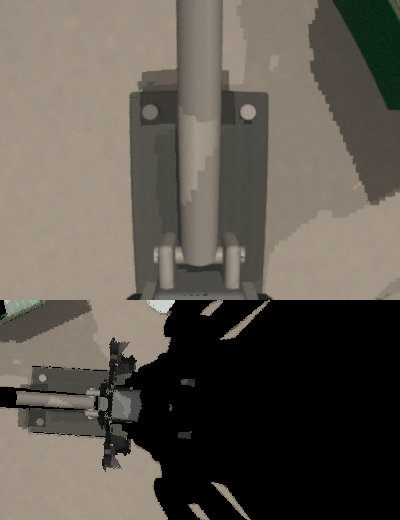

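The jack is centred and straight in the grip; its base edges are symmetric at columns 131 and 268 of the crop. Next I'll lower it and slide it in, watching the forces.

```bash
python3 - <<'E'
from g import *
line_to([*S(-.232),.0362],.03); st("bench")
for x in (-.20,-.17,-.14,-.11,-.09,-.075):
    line_to([*S(x),.0362],.06); o=st(x)
    if np.linalg.norm(o["contact_force"][:2])>25: print("STOP"); break
E
```

```text
bench 8.28 pos [0.556  0.1195 0.0361] F [-0.5  1.7 -2.2] M [0.3  0.25 0.01] w 0.346 gf 49.1
-0.2 8.97 pos [0.5539 0.0871 0.0361] F [-0.  -0.2 -5.3] M [-0.1  -0.01  0.01] w 0.346 gf 48.5
-0.17 9.62 pos [0.552  0.0573 0.0362] F [-0.8  0.9 -7.7] M [-0.01  0.04  0.02] w 0.344 gf 48.4
-0.14 10.27 pos [0.5501 0.0274 0.0362] F [-0.8  0.  -7.1] M [-0.01  0.02 -0.02] w 0.344 gf 48.4
-0.11 10.92 pos [ 0.5481 -0.0026  0.0362] F [-0.4 -0.4 -8. ] M [ 0.03 -0.01 -0.  ] w 0.346 gf 48.4
-0.09 11.4 pos [ 0.5468 -0.0227  0.0362] F [-0.4 -0.4 -8.1] M [ 0.01 -0.02 -0.01] w 0.348 gf 48.4
-0.075 11.8 pos [ 0.5458 -0.0377  0.0362] F [ 0.2  0.4 -7.1] M [ 0.02 -0.03  0.02] w 0.343 gf 48.4
```

```bash
python3 - <<'E'
from g import *
line_to([*S(-.075),.0357],.03); st("low")
x=-.075
while x<-.054:
    x+=.0015; line_to([*S(x),.0357],.03); o=get_obs(); f=o["contact_force"]@np.r_[SX,0]
    if f<-12: break
st(x); print("f",f)
np.savez("side3.npz",**get_image("side")); im=get_image("scene"); np.savez("scene3.npz",**im)
s=get_image("side")["pixels"][190:310,220:460,::-1]; cv2.imwrite("pics/home.png",np.vstack([cv2.resize(s,(720,360)),cv2.resize(im["pixels"][220:300,250:410,::-1],(720,240))[:240]]))
E
```

```text
low 12.05 pos [ 0.546  -0.0375  0.0361] F [-2.  -5.2  5.7] M [-0.62  0.82 -0.05] w 0.343 gf 50.0
-0.061499999999999985 14.3 pos [ 0.5456 -0.0489  0.0363] F [ 2.3 21.6  9. ] M [ 3.26 -0.14 -0.35] w 0.346 gf 50.3
f -21.658902088137847
```

View pics/home.png

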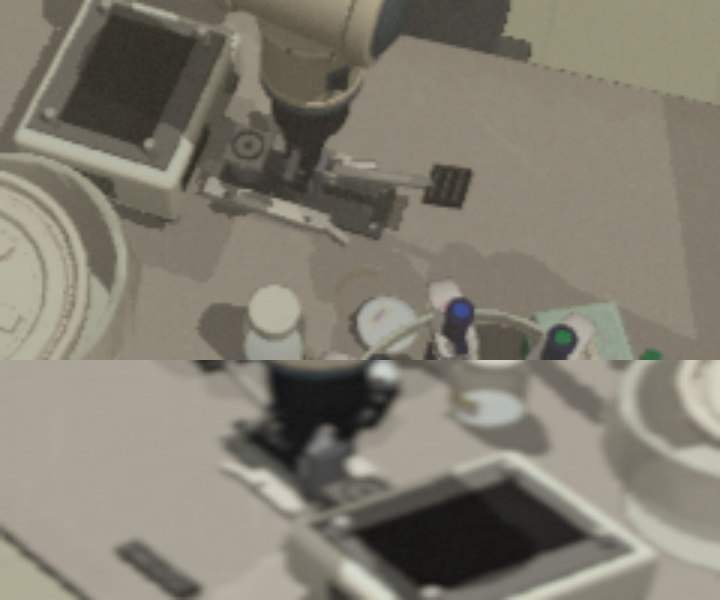

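```bash
python3 - <<'E'
from fit import *; from g import *
line_to([*S(-.0635),.0360],.03); st("ease")
move_gripper(1.0); st("open")
p=get_obs()["tool_pos"]; line_to([p[0],p[1],.16],.15); line_to([*S(-.145),.19],.2); st("up")
im=get_image("wrist"); np.savez("w4.npz",**im); P,C=cloud(im,True); br=C.astype(int).sum(1)
def loc(Q): d=Q[:,:2]-LP; SY=np.array([-SX[1],SX[0]]); return np.c_[d@SX,d@SY]
L=loc(P)
for nm,x0,x1,z0,z1 in(("block",-.1,-.03,.066,.08),("rear",-.17,-.11,.003,.013),("ring",-.03,.03,.0545,.065),("paddle",-.24,-.17,.08,.12)):
    m=(L[:,0]>x0)&(L[:,0]<x1)&(abs(L[:,1])<.04)&(P[:,2]>z0)&(P[:,2]<z1)
    if nm=="rear": m&=br<260
    if m.sum()>10: c,s,a=rect(L[m]); print(nm,m.sum(),c.round(4),s.round(4),round(float(a),3),"x",np.percentile(L[m,0],[.5,99.5]).round(4),"z",np.median(P[m,2]).round(4))
cv2.imwrite("pics/w4.png",im["pixels"][:,:,::-1])
E
```

```text
ease 14.7 pos [ 0.5453 -0.0484  0.0361] F [0.9 5.3 1.1] M [ 0.65  0.17 -0.1 ] w 0.345 gf 49.4
open 15.28 pos [ 0.5451 -0.0489  0.036 ] F [-0.4 -0.8  0.4] M [-0.   -0.02 -0.05] w 1.001 gf 0.0
up 16.84 pos [0.55   0.0324 0.1893] F [-0.2 -0.2 -0.5] M [-0.01 -0.   -0.03] w 0.997 gf 0.0
block 2056 [-0.0718  0.0006] [0.0302 0.0563] -0.004 x [-0.0992 -0.0445] z 0.0735
rear 2484 [-0.1321  0.0005] [0.0442 0.0633] -1.571 x [-0.1539 -0.1101] z 0.0068
ring 1217 [-0.0021 -0.0005] [0.046  0.0389] 1.556 x [-0.0208  0.0167] z 0.0554
paddle 4730 [-0.1984  0.0004] [0.0567 0.0446] 0.001 x [-0.2265 -0.1712] z 0.0983
```

View pics/w4.png

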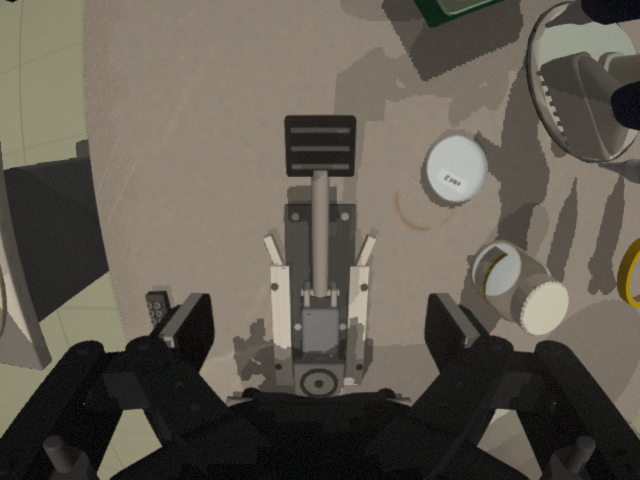

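The jack is fully home: rear end at -155 mm relative to the lug, yaw about 0, and the paddle at stand x of about -207 mm. Now I'll do the trial stroke with closed fingers.

```bash
cat > press.py <<'E'
from g import *
def press(z0=.045,target=16,zmin=.032):
    line_to([*S(-.210),z0],.06); o=st("z0")
    z=z0
    while z>zmin and get_obs()["contact_force"][2]<target:
        z-=.001; line_to([*S(-.211),z],.02)
    wait(.2); print("z cmd",z); return st("pressed")
E
python3 - <<'E'
from press import *
move_gripper(0.0,60); line_to([*S(-.207),.17],.2); st("over"); line_to([*S(-.207),.112],.1); st("near")
line_to([*S(-.208),.075],.06); st("mid")
press()
E
```

```text
over 18.13 pos [0.5542 0.0948 0.1698] F [ 1.  -0.1 -0.3] M [-0.01  0.02 -0.02] w 0.004 gf 0.0
near 18.87 pos [0.5547 0.0942 0.1125] F [-0.9 -0.3  0.3] M [ 0.01  0.01 -0.03] w 0.004 gf 0.0
mid 19.63 pos [0.5545 0.0956 0.0743] F [-0.3  1.5  6.6] M [ 0.45 -0.07  0.03] w -0.002 gf 3.0
z0 20.28 pos [0.5544 0.0971 0.0442] F [-0.8 -2.4  6.4] M [-0.4   0.15  0.02] w -0.001 gf 3.4
z cmd 0.039999999999999994
pressed 21.73 pos [0.5547 0.0979 0.0402] F [-3.5 -4.8 22.1] M [-1.02  0.6  -0.02] w 0.002 gf 10.2
```

```bash
cat > chk.py <<'E'
from fit import *; from g import *
def chk():
    for c in("wrist","side"):
        im=get_image(c); P,C=cloud(im,c=="wrist"); d=P[:,:2]-LP; SY=np.array([-SX[1],SX[0]]); L=np.c_[d@SX,d@SY]; br=C.astype(int).sum(1)
        ring=(abs(L[:,0])<.018)&(abs(L[:,1])<.02)&(P[:,2]>.045)&(P[:,2]<.095)
        tray=(L[:,0]>.045)&(L[:,0]<.06)&(abs(L[:,1])<.1)&(P[:,2]>.1)&(P[:,2]<.16)
        rear=(L[:,0]>-.17)&(L[:,0]<-.11)&(abs(L[:,1])<.04)&(P[:,2]>.003)&(P[:,2]<.013)&(br<260)
        print(c,[(n,int(m.sum()),np.median(P[m,2]).round(4) if m.sum() else None) for n,m in(("ring",ring),("tray",tray),("rear",rear))], "rear x",np.percentile(L[rear,0],.5).round(4) if rear.sum()>9 else None)
E
python3 - <<'E'
from chk import *
chk()
line_to([*S(-.206),.09],.06); st("up"); line_to([*S(-.206),.125],.08); wait(.4); st("clear"); chk()
E
```

```text
wrist [('ring', 0, None), ('tray', 0, None), ('rear', 0, None)] rear x None
side [('ring', 137, np.float64(0.0767)), ('tray', 356, np.float64(0.1196)), ('rear', 208, np.float64(0.0083))] rear x -0.1584
up 22.82 pos [0.5543 0.0933 0.0896] F [ 0.7 -0.4  1. ] M [-0.2  -0.16 -0.  ] w 0.002 gf 0.7
clear 23.81 pos [0.5542 0.0934 0.1248] F [-0.1  0.3  0.4] M [-0.04  0.06 -0.02] w -0.002 gf 0.0
wrist [('ring', 0, None), ('tray', 0, None), ('rear', 58, np.float64(0.0066))] rear x -0.147
side [('ring', 137, np.float64(0.0572)), ('tray', 317, np.float64(0.1116)), ('rear', 239, np.float64(0.0088))] rear x -0.1573
```

```bash
python3 - <<'E'
from chk import *; from press import press
line_to([*S(-.145),.19],.15); chk()
line_to([*S(-.207),.115],.15); line_to([*S(-.208),.075],.08); st("mid"); press(); chk(); wait(1.); st("hold")
im=get_image("side"); cv2.imwrite("pics/end.png",cv2.resize(im["pixels"][170:310,200:480,::-1],(800,400)))
E
```

```text
wrist [('ring', 272, np.float64(0.0552)), ('tray', 0, None), ('rear', 2459, np.float64(0.0068))] rear x -0.154
side [('ring', 136, np.float64(0.0578)), ('tray', 314, np.float64(0.112)), ('rear', 236, np.float64(0.0085))] rear x -0.1552
mid 26.2 pos [0.5547 0.0952 0.0751] F [ 0.1 -0.4  5.9] M [ 0.09 -0.07  0.02] w 0.001 gf 2.8
z0 26.85 pos [0.5547 0.0969 0.0453] F [-0.7 -2.1  7.6] M [-0.42  0.09  0.01] w -0.004 gf 3.5
z cmd 0.03899999999999999
pressed 28.55 pos [0.555  0.0977 0.0402] F [-3.1 -5.6 22.4] M [-1.11  0.64 -0.04] w 0.004 gf 10.3
wrist [('ring', 0, None), ('tray', 0, None), ('rear', 0, None)] rear x None
side [('ring', 135, np.float64(0.077)), ('tray', 363, np.float64(0.1185)), ('rear', 212, np.float64(0.0086))] rear x -0.1681
hold 29.65 pos [0.555  0.0977 0.0402] F [-3.1 -4.6 20.8] M [-1.09  0.63 -0.03] w -0.003 gf 10.3
```

View pics/end.png

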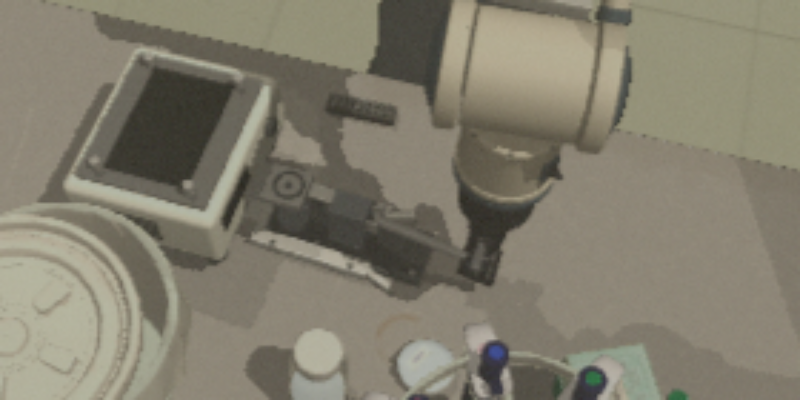

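The picture shows the jack in the slot at (340,225), with the gripper on the paddle at (482,262) and the ring raised. The rear-edge reading of -0.168 looks contaminated by the gripper, so I'll check it against the block position.

```bash
python3 - <<'E'
from fit import *; from g import *
SY=np.array([-SX[1],SX[0]])
im=get_image("side"); P,C=cloud(im); L=(P[:,:2]-LP)@np.c_[SX,SY]; br=C.astype(int).sum(1)
m=(abs(L[:,0]+.065)<.045)&(abs(L[:,1])<.025)&(P[:,2]>.066)&(P[:,2]<.085); print("block",m.sum(),np.percentile(L[m,0],[1,50,99]).round(4),np.percentile(L[m,1],[1,99]).round(4))
m=(L[:,0]>-.18)&(L[:,0]<-.11)&(P[:,2]>.004)&(P[:,2]<.013)&(br<260)
for y in(-.03,-.02,-.01,0,.01,.02,.03):
    k=m&(abs(L[:,1]-y)<.005); print(y,k.sum(),np.sort(L[k,0])[:6].round(4))
E
```

```text
block 153 [-0.0967 -0.0687 -0.0451] [-0.015   0.0162]
-0.03 4 [-0.1525 -0.1482 -0.1424 -0.1359]
-0.02 5 [-0.1307 -0.1269 -0.1236 -0.1167 -0.1138]
-0.01 39 [-0.1553 -0.1527 -0.1519 -0.1508 -0.1498 -0.1487]
0 42 [-0.1536 -0.1534 -0.1528 -0.1518 -0.1506 -0.1487]
0.01 35 [-0.1574 -0.1516 -0.1508 -0.1499 -0.1497 -0.149 ]
0.02 32 [-0.1703 -0.1682 -0.1624 -0.1538 -0.153  -0.1519]
0.03 41 [-0.1585 -0.1538 -0.153  -0.1508 -0.1498 -0.1487]
```

The rear edge is at -154 mm and the block front at -45 mm, so the jack is still home. I'm handing in.

```bash
python3 -c "
from workcell import *
print(sign_off())"
```

```text
the job is handed in; nothing more can be done
None
```

The job is handed in: the jack is home against the stop, the trial lift and return were done, and the gripper now holds the paddle down at its stop (about 21 N) with the shaker's lug raised about 19 mm; the judge's verdict was not shown.

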